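# Open the combination lock of the meter case

### The job

Unlock the grey meter case on the bench: turn its left dial to 3 and its right dial to 7, feeling for each dial's click, because the worn lock's true position can be up to nearly half a number to either side of the mark and the dial must be left in it. Then push the steel bolt on the lid by its upright tab fully open to the left (away from its staple), gently, without squeezing the tab and never pushing it with more than about 25 N. Leave the other things on the bench undisturbed.

Things in the scene. Friction and masses are not known exactly. Their poses are not given: they have to be found in the camera images.
- case: fixed grey steel case, aluminium lid, 206 (x) x 296 (y) x 70 mm high, yaw within 0.3 rad. Origin: centre of its underside; x away from the robot, y left, z up. Dial axes at (15, 75) mm (left) and (15, -75) mm (right) in its frame. Two guide blocks 24 x 12 x 16 mm high stand on the lid at (-62, -95) and (-62, 100) mm
- case_lid (a point): centre of the lid's top, 70 mm up. Lock: at a dial's gate a sprung pawl drops; within 0.05 to 0.07 rad the dial is drawn towards the gate (it helps the hand by 0.1 to 0.3 N m), then resists with 0.3 to 0.9 N m either way; turned harder it jumps out and runs light again. Let go, it stays in the gate. A hand that grips the bar feels this as moment about the vertical
- dial_l_grip (a point): point on the left dial's vertical axis, 25.5 mm above the lid; its x axis points along the bar to the pointer end (white line), z up. Black skirt 56 mm diameter, top 5.5 mm above the lid; on it an upright bar 44 long, 12 thick, top 39 mm above the lid. Ten white marks on the lid: broad long one = 0 (far side), numbers run clockwise from above, 5 is long, thin, nearest the robot
- dial_l (a joint): the left code dial, in rad: 0 = pointer at number 0, grows clockwise from above, 0.6283 per number, so number 3 is 1.885. Starts between 0.45 and 1.25, so turn it clockwise. Friction 0.04 N m; range -0.3 to 6.5. Worn: its true gate lies within 0.3 rad either side of number 3, different each time, shown by no reading; it is felt (see case_lid)
- dial_r_grip (a point): the same point on the right dial, which is the same in shape, size and marks as the left
- dial_r (a joint): the right code dial, in rad: 0 = pointer at number 0, grows clockwise from above, 0.6283 per number, so number 7 is 4.398. Starts between 5.05 and 5.85, so turn it anticlockwise. Friction 0.04 N m; range -0.3 to 6.5. Worn: its true gate lies within 0.3 rad either side of number 7, different each time, shown by no reading; it is felt (see case_lid)
- bolt_tab (a point): centre of the bolt's upright steel tab, 31 mm above the lid; tab 26 mm along the case's x, 10 mm along y, top 44 mm above the lid. It stands on a round bolt of 10 mm diameter lying along the case's y, top 12 mm above the lid: pushing fingers must stay above that. Closed, the tab is at (-62, -15) mm in the case's frame; it opens towards the case's +y
- bolt (a joint): the bolt's travel in m: 0 = closed, 0.040 = fully open (hard stop). About 2 N friction, no spring. Stops dead at 0.004 to 0.005 if the left dial is not in its gate, at 0.010 to 0.011 if only the right is not; stays where left. A dial can be turned again once the bolt is not pushed, except that past 0.005 the left one is held in its gate
- screwdriver: a loose screwdriver (about 200 mm), a bystander
- wrench: a loose steel wrench, a bystander
- red_plug: a loose red industrial plug, 52 mm across, 100 mm long, a bystander
- breaker: a loose white circuit breaker, 70 x 62 x 18 mm, lying on the far edge of the case's lid, a bystander
- switch_boxes: a loose stack of white and black switch boxes, 86 x 146 x 75 mm, a bystander
- parts_tray: a loose white tray of small parts, 180 x 260 x 45 mm, a bystander

How it is judged (in metres and radians):
On the way:
1. both dials stand at their numbers (within 0.36 rad) while the bolt is still shut (under 20 mm) (value of joint dial_l between 1.525 and 2.245 rad and value of joint dial_r between 4.038 and 4.758 rad and value of joint bolt below 0.02 m), for 0.2 s.
At the end, for the whole second after the job is handed in: the bolt is open by at least 37 of its 40 mm and at rest, with the left dial within 0.36 rad of number 3 (1.885 rad) and the right within 0.36 rad of number 7 (4.398 rad) (value of joint dial_l between 1.525 and 2.245 rad and value of joint dial_r between 4.038 and 4.758 rad and value of joint bolt above 0.037 m and velocity of joint bolt below 0.005 m/s); the robot touches nothing.
It fails at once if the bolt is pushed or squeezed with more than 35 N (contact force between bolt and the fingers above 35 N).
It fails at once if a bystander is moved by more than 25 mm (distance of any of screwdriver, wrench, red_plug, breaker, switch_boxes, parts_tray from where it was at the start of the episode above 0.025 m).
It also fails if it takes over 72 s, if anything falls off the work surface, if the arm or the gripper's body presses on something with over 40 N, if the wrist force passes 120 N, or if a joint passes its speed limit or range.

### The arm

A 7-joint arm with a two-finger parallel gripper is mounted at the origin on the work surface. World frame = base frame: x ahead of the robot, y to its left, z up, the work surface at z = 0. Lengths are in mm, angles in rad, forces in N, time in s.
With the tool pointing down it reaches from about 425 to 975 mm from the base axis. Payload 16.7 kg.
Tool frame: the origin (TCP) lies midway between the tips of the shut fingers; the grasp point (between the pads) lies 19 mm behind it; z points along the fingers, y is the line along which they close (so a half turn about z gives the same grasp; the last joint's range is limited). The gripper opens to 85 mm and grips with 20 to 120 N. Pads are 22 mm wide; open, the fingers measure 114 mm over their backs; the gripper's body (76 mm by 85 mm) begins 54 mm behind the grasp point. The pads swing forward as they close: fully open they stand 13 mm farther back than shut.
Start: joints at [1.079, 0.426, 0.074, 1.606, -0.034, 1.111, -0.067], TCP at [226.216, -635.926, 231.302] pointing down, gripper open.
Joint ranges: [-2.85, 2.85], [-0.5, 2.14], [-1.23, 1.37], [0.21, 2.46], [-1.02, 4.16], [0.16, 2.05], [-2.73, 2.73]. Speed limits (rad/s): [1.89, 1.89, 2.39, 2.39, 3.01, 3.01, 3.01].

### API

Orientations are given as a unit quaternion [w, x, y, z].
In Python, from plant import telemetry, imaging, manip, finder gives the robot as it stands.
- The arm moves only by the shell command python3 -m crank 'ROWS'. ROWS is a JSON object of lists of equal length, an entry for each row: "hand": the gripper's target within -1 to 1 (fully open at 1, half-way at 0, shut at -1); "linear": the shift along the tool's x, y, z normalised to -1 to 1, where 1 is 0.12 m, a list of three; "twist": the turn about the tool's z normalised to -1 to 1, where 1 is 30 degrees. In form: {"hand": [hand, ...], "linear": [[tx, ty, tz], ...], "twist": [twist, ...]}. A call has 1 to 8 rows; each row is the pose to reach, as a shift and turn from the pose commanded when the call began, along the tool's axes at that moment; what a row does not reach only later rows make up. A row lasts 1/12 s, in which the tool goes at most 41.7 mm and 7.16 degrees, less where a joint would pass 70% of its speed; a pose out of reach is approached as far as the arm can. A call with a number of a shift or a turn outside -1 to 1 is refused whole. A call with a gripper value outside its range is refused whole. The fingers move at their own pace and stop on an object; the grip force is fixed at half the most. Time passes only in rows, so rows that repeat a pose let the fingers close. It gives the time, the measured TCP pose, the force, the opening and the grip force at its end, in the units of the state.
- telemetry.get_state(): the state, without advancing time (a new reading comes with each control period).
- imaging.snapshot(name): name is "scene" or "top" or "wrist"; returns the picture (480x640x3 uint8, red, green, blue); there is no depth.
- imaging.camera_model(name): a dict with "vertical_fov" (degrees; the focal length in pixels is half the picture's height over the tangent of half this angle, whatever the lens; pixels are square), "cx", "cy" (the principal point, pixels), "k1" (the pictures are not rectified: a ray, as slopes to the right and down, at radius r is drawn at 1 + k1 r^2 times it, then the intrinsics apply), "eye" and "attitude" of the camera in the world; the wrist camera has in their place "T_tool_cam" (4x4, takes a point from camera to tool coordinates, whose origin is the TCP and whose axes are the flange's). Camera axes: x right, y down, z forward; pixel columns grow to the right and rows downward; lengths in mm; the calibration is good to about 2 mm. A picture is of the moment at which its call begins: read the wrist's pose just before it. camera_model takes no time and is no camera call.
- manip.finish_job(): hands the job in; it is judged then, once.
Trained networks look in the newest picture that a camera, given by its name, has taken for a name from the list of things; names that differ only in an ending like _2 or _b are one class to them, and where a whole thing is asked for, a point or a joint stands for the part that bears it (a point fixed in the world has none). Each returns a list of dicts, best first, with "confidence" (0 to 1); they miss things now and then, are a little off and sometimes report something else, mostly with a low value. They report only what shows in the picture. A call takes as long as a camera call.
- finder.search_frame(target, camera): "point" ([x, y, z] in mm, in the coordinates of the camera as it stood for that picture, good to about 4 mm: the middle of the surface that is visible of it).
- finder.pinpoint(target, camera): "point" ([x, y, z] in mm, in the coordinates of the camera as it stood for that picture, good to about 4 mm: a listed point, or the origin of a listed thing).
The state is a dict: "t": time; "qpos": joint angles; "qd": joint speeds; "tau": joint torques, N m; "tool_pos": TCP position; "eef_rot": TCP orientation; "contact_force": force on the tool from outside, world axes, zero at the start; "wrist_torque": the same for the moment, N m; "finger_gap": opening from 0.0 (shut) to 1.0 (fully open); "finger_force": force on a finger pad.
Only numpy, scipy, OpenCV 4.12 (cv2) and the standard library are available. Lean on these libraries where they do the work, as an engineer would, in place of code of your own. Each camera call takes 0.05 s, during which the arm holds its last target. There are 200 camera calls.

## Working session

There is one attempt and no reset: what is moved stays moved. The work goes in short steps, Python scripts to look and compute and a shell command to move; the robot and the scene stay as the last step left them, time stands still between calls to the robot, and variables do not carry over. Pictures are saved under pics/ and viewed, at most 10 in all, crops included, and the job is handed in when it is done.

```bash
ls; mkdir -p pics; cat > h.py <<'E'
import numpy as np, cv2
from plant import telemetry, imaging, manip, finder
from scipy.spatial.transform import Rotation as R
def q(w): return R.from_quat([w[1],w[2],w[3],w[0]])
def campose(name,st=None):
    m=imaging.camera_model(name)
    if 'T_tool_cam' in m:
        st=st or telemetry.get_state()
        T=np.eye(4);T[:3,:3]=q(st['eef_rot']).as_matrix();T[:3,3]=st['tool_pos']
        return T@np.array(m['T_tool_cam'])
    T=np.eye(4);a=np.array(m['attitude'],float)
    T[:3,:3]=q(a).as_matrix() if a.size==4 else a.reshape(3,3);T[:3,3]=m['eye'];return T
def find(t,cam,T,f=finder.pinpoint,n=2):
    for d in f(t,cam)[:n]:
        print(t,cam,round(d['confidence'],2),np.round(T[:3,:3]@np.array(d['point'])+T[:3,3],1))
def snap(name,fn=None):
    T=campose(name);im=imaging.snapshot(name)
    if fn: cv2.imwrite('pics/'+fn,cv2.cvtColor(im,cv2.COLOR_RGB2BGR))
    return im,T
E
python3 - <<'E'
from h import *
print(imaging.camera_model('top'),imaging.camera_model('wrist'))
for c in('top','scene'):
    im,T=snap(c,c+'1.png')
    for t in('case','case_lid','dial_l_grip','dial_r_grip','bolt_tab'): find(t,c,T)
s=telemetry.get_state();print(s)
E
```

```text
pics
{'vertical_fov': 55.54681369767553, 'cx': 318.8519644038556, 'cy': 237.86420157746008, 'k1': -0.057102301736415804, 'eye': array([ 442.1072094 ,  -20.85751029, 1175.10380406]), 'attitude': array([-0.05132691,  0.71097951, -0.70019972,  0.0399254 ])} {'vertical_fov': 62.58826295438321, 'cx': 322.520998919942, 'cy': 239.01330920726048, 'k1': -0.08899481904653234, 'T_tool_cam': array([[-5.20808366e-04, -9.61457946e-01, -2.74951537e-01,
         6.95157300e+01],
       [ 9.99999755e-01, -3.72044347e-04, -5.93207248e-04,
        -3.62879441e-01],
       [ 4.68049657e-04, -2.74951778e-01,  9.61457904e-01,
        -1.43006963e+02],
       [ 0.00000000e+00,  0.00000000e+00,  0.00000000e+00,
         1.00000000e+00]])}
case top 0.56 [613.   73.1   1.8]
case_lid top 0.88 [613.8  73.1  66.9]
dial_l_grip top 0.62 [630.8 144.8  98.6]
bolt_tab top 0.61 [551.6  63.2  98.9]
case scene 0.94 [613.1  72.8  -2.4]
dial_l_grip scene 0.54 [630.6 144.5  96.6]
dial_l_grip scene 0.42 [ 587.7 -123.5    1.7]
dial_r_grip scene 0.68 [627.5  -4.6  93.6]
bolt_tab scene 0.91 [553.9  64.8  97.5]
bolt_tab scene 0.62 [627.4  -2.1  93. ]
{'t': 0.6, 'qpos': array([ 1.07950343,  0.42607285,  0.07389093,  1.60598553, -0.03410866,
        1.11083672, -0.06709966]), 'qd': array([-0.00110653,  0.00163678,  0.00018719,  0.00173915, -0.00055751,
        0.00015829,  0.00048871]), 'tau': array([-1.97865171e-03, -9.49112606e+01,  3.75498980e+00, -4.63750648e+01,
        1.90246134e-02,  2.58561784e-03, -1.56605046e-05]), 'tool_pos': array([ 226.22112577, -635.92098435,  231.32603088]), 'eef_rot': array([-2.69182328e-05,  9.85437181e-01,  1.70039879e-01,  1.71405211e-05]), 'contact_force': array([ 0.8165312 , -0.77331916,  0.1293967 ]), 'wrist_torque': array([-0.00041829, -0.01842801, -0.00709219]), 'finger_force': 0.0, 'finger_gap': 0.9984566952924294}
```

View top.

View pics/top1.png

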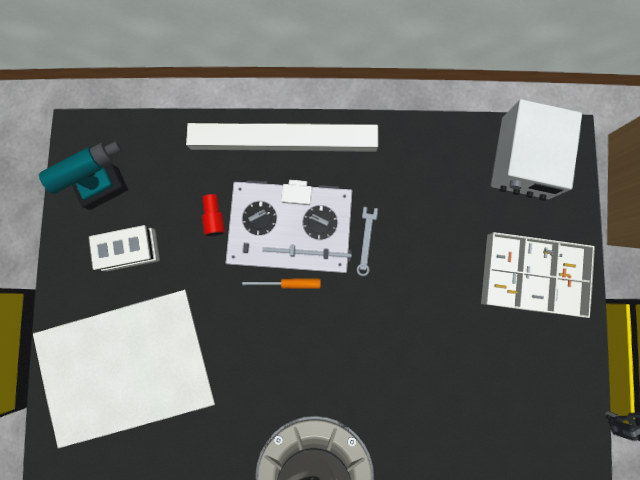

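View pics/scene1.png

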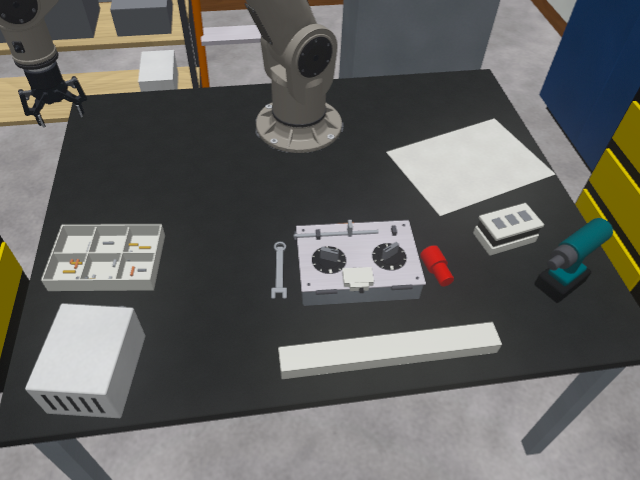

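The top view shows the case with its left dial at (260,218), right dial at (320,222), bolt tab at (292,250) and the screwdriver just in front. The network points agree with this: case near (614,70), yaw about -0.02. I'll go above the case next.

```bash

python3 -m crank '{"hand":[1,1,1,1],"linear":[[0.22,-0.18,-0.01],[0.44,-0.37,-0.02],[0.66,-0.56,-0.03],[0.857,-0.736,-0.04]],"twist":[0,0,0,0]}'
python3 -m crank '{"hand":[1,1,1,1],"linear":[[0.22,-0.18,-0.01],[0.44,-0.37,-0.02],[0.66,-0.56,-0.03],[0.857,-0.736,-0.04]],"twist":[0,0,0,0]}'
python3 -m crank '{"hand":[1,1,1,1],"linear":[[0.22,-0.18,-0.01],[0.44,-0.37,-0.02],[0.66,-0.56,-0.03],[0.857,-0.736,-0.04]],"twist":[0,0,0,0]}'
python3 -m crank '{"hand":[1,1,1,1],"linear":[[0.22,-0.18,-0.01],[0.44,-0.37,-0.02],[0.66,-0.56,-0.03],[0.857,-0.736,-0.04]],"twist":[0,0,0,0]}'
python3 -m crank '{"hand":[1,1,1,1],"linear":[[0.22,-0.18,-0.01],[0.44,-0.37,-0.02],[0.66,-0.56,-0.03],[0.857,-0.736,-0.04]],"twist":[0,0,0,0]}'
python3 -m crank '{"hand":[1,1,1,1,1,1],"linear":[[0.22,-0.18,-0.01],[0.44,-0.37,-0.02],[0.66,-0.56,-0.03],[0.857,-0.736,-0.04],[0.857,-0.736,-0.04],[0.857,-0.736,-0.04]],"twist":[0.2,0.4,0.65,0.65,0.65,0.65]}'
python3 - <<'E'
from h import *
s=telemetry.get_state();print(s['qpos'],s['contact_force'],s['wrist_torque'])
im,T=snap('wrist','w1.png')
for t in('case_lid','dial_l_grip','dial_r_grip','bolt_tab'): find(t,'wrist',T)
E
```

```text
t: 0.93
tool_pos: [294.4, -516.5, 236.1]
eef_rot: [-0.0, 0.985, 0.17, 0.0]
contact_force: [1.2, -0.5, -0.1]
finger_gap: 0.998
finger_force: 0.0
t: 1.27
tool_pos: [361.7, -398.7, 241.2]
eef_rot: [0.0, 0.985, 0.17, 0.0]
contact_force: [0.6, 0.1, 0.2]
finger_gap: 1.0
finger_force: 0.0
t: 1.6
tool_pos: [429.0, -281.0, 246.1]
eef_rot: [0.0, 0.985, 0.17, 0.0]
contact_force: [0.9, -0.5, 0.6]
finger_gap: 0.996
finger_force: 0.0
t: 1.93
tool_pos: [496.2, -163.2, 250.9]
eef_rot: [0.0, 0.985, 0.17, 0.0]
contact_force: [0.5, -0.2, -0.4]
finger_gap: 1.0
finger_force: 0.0
t: 2.27
tool_pos: [563.5, -45.5, 255.6]
eef_rot: [-0.0, 0.985, 0.17, 0.0]
contact_force: [0.3, 0.1, 1.1]
finger_gap: 0.994
finger_force: 0.0
t: 2.77
tool_pos: [630.2, 72.4, 259.8]
eef_rot: [-0.0, 1.0, 0.002, -0.0]
contact_force: [0.5, -0.4, -0.2]
finger_gap: 0.998
finger_force: 0.0
[ 0.02321702  0.355206   -0.3084675   1.65244822  0.11495405  1.15207899
 -1.88000871] [ 0.53463907 -0.43162118 -0.21772058] [-0.0219735   0.03395005 -0.0460579 ]
case_lid wrist 0.67 [610.5  69.9  67.2]
dial_l_grip wrist 0.8 [632.7 141.9  98.6]
dial_r_grip wrist 0.77 [630.8  -2.3  95.1]
dial_r_grip wrist 0.65 [615.6  69.8  66.6]
bolt_tab wrist 0.91 [549.5  59.9 101.4]
```

View pics/w1.png

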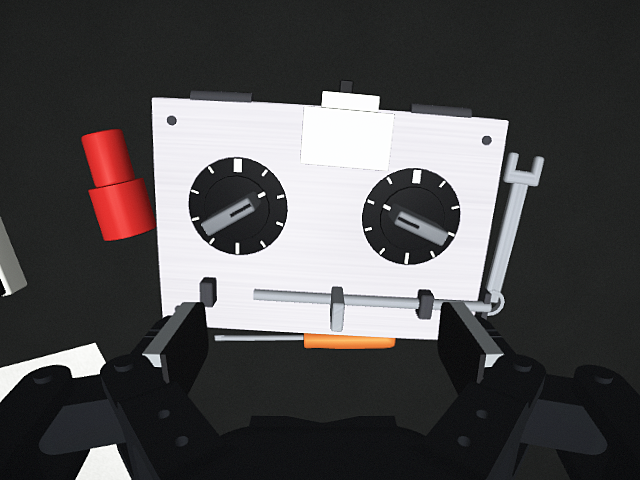

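The wrist view shows the left dial around (238,206), bar from (203,229) to (257,203) with its pointer upper right. The right dial is around (411,216), bar from (397,212) to (445,240) with its pointer upper left. The tab is at (337,308). Now the geometry.

```bash
cat >> h.py <<'E'
def pix(uv,z,T,name='wrist'):
    m=imaging.camera_model(name);f=240/np.tan(np.radians(m['vertical_fov']/2))
    K=np.array([[f,0,m['cx']],[0,f,m['cy']],[0,0,1]])
    p=cv2.undistortPoints(np.array([[uv]],float),K,np.array([m['k1'],0,0,0.]))[0,0]
    d=T[:3,:3]@[p[0],p[1],1];return (T[:3,3]+d*(z-T[2,3])/d[2])[:2]
E
python3 - <<'E'
from h import *
T=campose('wrist')
P=lambda u,v,z:print((u,v,z),np.round(pix((u,v),z,T),1))
for a in [(152,97,70),(508,121,70),(171,121,70),(486,141,70),(238,165,75),(237,248,75),(417,177,75),(407,258,75),(238,206,75.5),(411,216,75.5),
 (203,229,109),(251,200,109),(395,208,109),(447,239,109),(337,290,114)]:P(*a)
im=cv2.imread('pics/w1.png');c=np.hstack([im[150:265,180:300],im[150:265,352:472]]);cv2.imwrite('pics/w1c.png',cv2.resize(c,None,fx=3.3,fy=3.3,interpolation=cv2.INTER_CUBIC))
E
```

```text
(152, 97, 70) [724.8 208.7]
(508, 121, 70) [705.8 -85.1]
(171, 121, 70) [705.3 194.2]
(486, 141, 70) [689.1 -67.7]
(238, 165, 75) [669. 139.]
(237, 248, 75) [597.2 144. ]
(417, 177, 75) [659.   -9.6]
(407, 258, 75) [587.9  -5.2]
(238, 206, 75.5) [634.6 140.8]
(411, 216, 75.5) [625.8  -6.3]
(203, 229, 109) [623.2 162. ]
(251, 200, 109) [645.8 123.3]
(395, 208, 109) [639.5  14. ]
(447, 239, 109) [615.  -28.2]
(337, 290, 114) [574.4  57.7]
```

View pics/w1c.png

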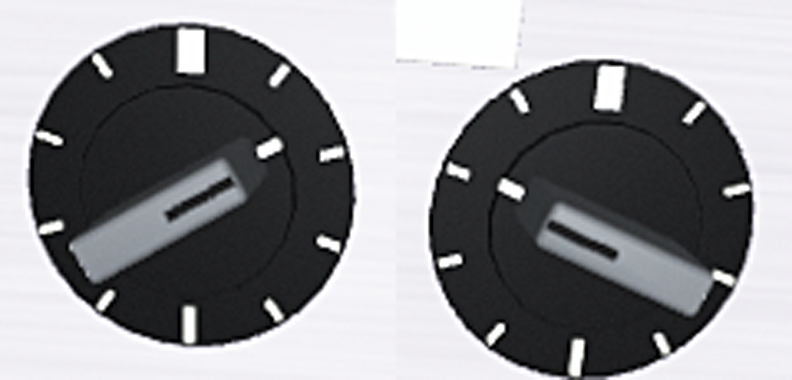

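```bash

python3 -m crank '{"hand":[0,0,0,0,0],"linear":[[0.01,-0.2,0.2],[0.02,-0.4,0.4],[0.03,-0.574,0.6],[0.03,-0.574,0.8],[0.03,-0.574,0.9]],"twist":[-0.23,-0.46,-0.69,-0.92,-1]}' | head -2
python3 -m crank '{"hand":[0,0,0,0,0],"linear":[[0,0,0],[0,0,0],[0,0,0],[0,0,0],[0,0,0]],"twist":[-0.23,-0.46,-0.69,-0.92,-1]}' | head -2
python3 -m crank '{"hand":[0,0,0,0,0],"linear":[[0,0,0],[0,0,0],[0,0,0],[0,0,0],[0,0,0]],"twist":[-0.23,-0.46,-0.69,-0.92,-1]}' | head -2
python3 -m crank '{"hand":[0,0,0,0,0,0,0],"linear":[[0,0,0],[0,0,0],[0,0,0],[0,0,0],[0,0,0],[0,0,0],[0,0,0]],"twist":[-0.23,-0.46,-0.69,-0.92,-0.967,-0.967,-0.967]}'
python3 - <<'E'
from h import *
s=telemetry.get_state();print(s['qpos'],s['contact_force'],s['wrist_torque'])
im,T=snap('wrist','w2.png')
find('dial_l_grip','wrist',T)
E
```

```text
t: 3.43
tool_pos: [632.1, 139.4, 149.5]
t: 3.85
tool_pos: [633.6, 137.8, 152.3]
t: 4.27
tool_pos: [633.6, 137.8, 152.3]
t: 4.85
tool_pos: [633.5, 138.4, 152.2]
eef_rot: [0.0, 0.509, 0.861, -0.0]
contact_force: [-0.2, -0.7, -0.2]
finger_gap: 0.496
finger_force: 0.0
[ 0.22985819  0.56641067 -0.75048632  1.70335585  0.43655448  1.04661793
 -0.16327784] [-0.19207457 -0.66739941 -0.18184427] [0.00951865 0.05550861 0.00162217]
dial_l_grip wrist 0.47 [550.9  58.7  97.1]
```

View pics/w2.png

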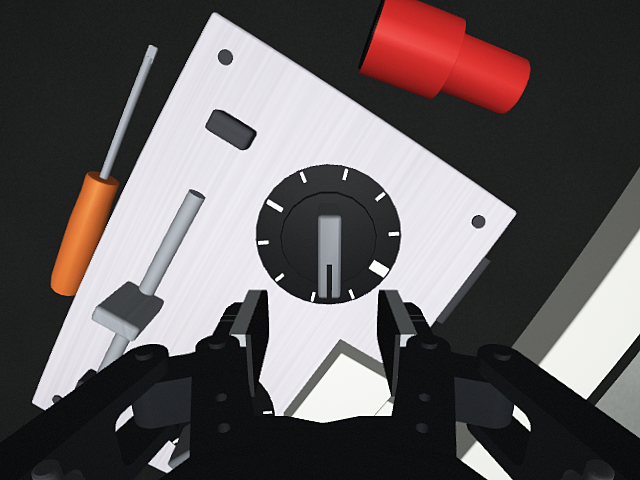

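The dial is centred at (328,233) and the bar is upright at column 329, so the heading is right. The fingers' middle is at column 322, so a few mm of correction is needed.

```bash
python3 - <<'E'
from h import *
s=telemetry.get_state();T=campose('wrist');Rm=q(s['eef_rot']).as_matrix()
for uv,z in[((328.5,234.5),75.5),((329.5,215),109),((329.5,298),109)]:
    w=np.r_[pix(uv,z,T),z];print(np.round(w,1),np.round(Rm.T@(w-s['tool_pos']),1))
E
```

```text
[631.5 149.2  75.5] [10.1  3.3 76.7]
[622.3 165.7 109. ] [29.   3.2 43.2]
[643.5 127.7 109. ] [-14.5   3.4  43.2]
```

```bash

python3 -m crank '{"hand":[0,0,0,0,0],"linear":[[0.046,0.021,0.15],[0.046,0.021,0.35],[0.046,0.021,0.5],[0.046,0.021,0.585],[0.046,0.021,0.585]],"twist":[0,0,0,0,0]}'
python3 -m crank '{"hand":[-0.3,-0.6,-1,-1,-1,-1,-1,-1],"linear":[[0,0,0],[0,0,0],[0,0,0],[0,0,0],[0,0,0],[0,0,0],[0,0,0],[0,0,0]],"twist":[0,0,0,0,0,0,0,0]}'
cat > s.py <<'E'
from h import *
s=telemetry.get_state();r=q(s['eef_rot']).as_matrix()
print('t %.2f'%s['t'],'pos',np.round(s['tool_pos'],1),'head %.3f'%np.arctan2(r[1,0],r[0,0]),'Ftool',np.round(r.T@s['contact_force'],1),'M',np.round(s['wrist_torque'],3),'gap %.3f'%s['finger_gap'],'ff %.0f'%s['finger_force'],'q7 %.2f'%s['qpos'][6])
E
python3 s.py
```

```text
t: 5.37
tool_pos: [631.9, 144.7, 79.9]
eef_rot: [-0.001, 0.507, 0.862, -0.001]
contact_force: [-1.1, -0.2, 0.2]
finger_gap: 0.501
finger_force: 0.0
t: 6.03
tool_pos: [633.6, 145.3, 83.4]
eef_rot: [0.001, 0.507, 0.862, 0.001]
contact_force: [-1.4, -0.7, 6.5]
finger_gap: 0.13
finger_force: 58.9
t 6.03 pos [633.6 145.3  83.4] head 2.078 Ftool [ 0.1 -1.6 -6.5] M [-0.162  0.523  0.014] gap 0.130 ff 59 q7 -0.22
```

```bash
cat > m.py <<'E'
from plant import telemetry as t
import numpy as np
s=t.get_state();w,x,y,z=s['eef_rot']
print('head %.3f Mz %.3f'%((2*np.arctan2(y,x)),s['wrist_torque'][2]),'F',np.round(s['contact_force'],0))
E
python3 -m crank '{"hand":[-1,-1,-1,-1,-1,-1],"linear":[[0,0,0],[0,0,0],[0,0,0],[0,0,0],[0,0,0],[0,0,0]],"twist":[0.2,0.4,0.6,0.7,0.8,0.8]}' >/dev/null; python3 m.py
python3 -m crank '{"hand":[-1,-1],"linear":[[0,0,0],[0,0,0]],"twist":[0.05,0.05]}' >/dev/null; python3 m.py
python3 -m crank '{"hand":[-1,-1],"linear":[[0,0,0],[0,0,0]],"twist":[0.05,0.05]}' >/dev/null; python3 m.py
python3 -m crank '{"hand":[-1,-1],"linear":[[0,0,0],[0,0,0]],"twist":[0.05,0.05]}' >/dev/null; python3 m.py
python3 -m crank '{"hand":[-1,-1],"linear":[[0,0,0],[0,0,0]],"twist":[0.05,0.05]}' >/dev/null; python3 m.py
python3 -m crank '{"hand":[-1,-1],"linear":[[0,0,0],[0,0,0]],"twist":[0.05,0.05]}' >/dev/null; python3 m.py
python3 -m crank '{"hand":[-1,-1],"linear":[[0,0,0],[0,0,0]],"twist":[0.05,0.05]}' >/dev/null; python3 m.py
python3 -m crank '{"hand":[-1,-1],"linear":[[0,0,0],[0,0,0]],"twist":[0.05,0.05]}' >/dev/null; python3 m.py
python3 -m crank '{"hand":[-1,-1],"linear":[[0,0,0],[0,0,0]],"twist":[0.05,0.05]}' >/dev/null; python3 m.py
```

```text
head 1.656 Mz -0.131 F [-3. -2.  8.]
head 1.632 Mz -0.061 F [-5. -1.  8.]
head 1.605 Mz -0.077 F [-3. -1.  8.]
head 1.579 Mz -0.080 F [-3. -2.  8.]
head 1.553 Mz -0.034 F [-4. -1.  9.]
head 1.527 Mz -0.029 F [-5. -2.  8.]
head 1.501 Mz 0.014 F [-5. -0.  8.]
head 1.475 Mz 0.026 F [-4. -1.  8.]
head 1.448 Mz -0.070 F [-5. -2.  8.]
```

```bash

python3 -m crank '{"hand":[-1,-1],"linear":[[0,0,0],[0,0,0]],"twist":[0.05,0.05]}' >/dev/null; python3 m.py
python3 -m crank '{"hand":[-1,-1],"linear":[[0,0,0],[0,0,0]],"twist":[0.05,0.05]}' >/dev/null; python3 m.py
python3 -m crank '{"hand":[-1,-1],"linear":[[0,0,0],[0,0,0]],"twist":[0.05,0.05]}' >/dev/null; python3 m.py
python3 -m crank '{"hand":[-1,-1],"linear":[[0,0,0],[0,0,0]],"twist":[0.05,0.05]}' >/dev/null; python3 m.py
python3 -m crank '{"hand":[-1,-1],"linear":[[0,0,0],[0,0,0]],"twist":[0.05,0.05]}' >/dev/null; python3 m.py
python3 -m crank '{"hand":[-1,-1],"linear":[[0,0,0],[0,0,0]],"twist":[0.05,0.05]}' >/dev/null; python3 m.py
python3 -m crank '{"hand":[-1,-1],"linear":[[0,0,0],[0,0,0]],"twist":[0.05,0.05]}' >/dev/null; python3 m.py
python3 -m crank '{"hand":[-1,-1],"linear":[[0,0,0],[0,0,0]],"twist":[0.05,0.05]}' >/dev/null; python3 m.py
```

```text
head 1.422 Mz -0.064 F [-4. -2.  9.]
head 1.396 Mz -0.070 F [-5. -1.  7.]
head 1.370 Mz -0.061 F [-4. -2.  8.]
head 1.344 Mz -0.012 F [-5.  0.  9.]
head 1.317 Mz 0.008 F [-5. -2. 10.]
head 1.291 Mz -0.085 F [-6. -1.  9.]
head 1.265 Mz -0.082 F [-5. -0.  9.]
head 1.239 Mz -0.008 F [-6. -0. 10.]
```

```bash

python3 -m crank '{"hand":[-1,-1],"linear":[[0,0,0],[0,0,0]],"twist":[0.05,0.05]}' >/dev/null; python3 m.py
python3 -m crank '{"hand":[-1,-1],"linear":[[0,0,0],[0,0,0]],"twist":[0.05,0.05]}' >/dev/null; python3 m.py
python3 -m crank '{"hand":[-1,-1],"linear":[[0,0,0],[0,0,0]],"twist":[0.05,0.05]}' >/dev/null; python3 m.py
python3 -m crank '{"hand":[-1,-1],"linear":[[0,0,0],[0,0,0]],"twist":[0.05,0.05]}' >/dev/null; python3 m.py
python3 -m crank '{"hand":[-1,-1],"linear":[[0,0,0],[0,0,0]],"twist":[0.05,0.05]}' >/dev/null; python3 m.py
python3 -m crank '{"hand":[-1,-1],"linear":[[0,0,0],[0,0,0]],"twist":[0.05,0.05]}' >/dev/null; python3 m.py
python3 -m crank '{"hand":[-1,-1],"linear":[[0,0,0],[0,0,0]],"twist":[0.05,0.05]}' >/dev/null; python3 m.py
python3 -m crank '{"hand":[-1,-1],"linear":[[0,0,0],[0,0,0]],"twist":[0.05,0.05]}' >/dev/null; python3 m.py
```

```text
head 1.213 Mz -0.149 F [-6. -1. 10.]
head 1.187 Mz -0.061 F [-5. -2.  9.]
head 1.160 Mz -0.057 F [-5. -1. 10.]
head 1.134 Mz -0.095 F [-5. -1. 10.]
head 1.108 Mz -0.045 F [-6. -1.  9.]
head 1.082 Mz -0.152 F [-7. -1.  9.]
head 1.056 Mz -0.075 F [-6. -1. 10.]
head 1.029 Mz -0.241 F [-6. -2.  9.]
```

```bash

python3 -m crank '{"hand":[-1,-1],"linear":[[0,0,0],[0,0,0]],"twist":[0.03,0.03]}' >/dev/null; python3 m.py
python3 -m crank '{"hand":[-1,-1],"linear":[[0,0,0],[0,0,0]],"twist":[0.03,0.03]}' >/dev/null; python3 m.py
python3 -m crank '{"hand":[-1,-1],"linear":[[0,0,0],[0,0,0]],"twist":[0.03,0.03]}' >/dev/null; python3 m.py
python3 -m crank '{"hand":[-1,-1],"linear":[[0,0,0],[0,0,0]],"twist":[0.03,0.03]}' >/dev/null; python3 m.py
```

```text
head 1.014 Mz -0.115 F [-6. -2.  9.]
head 0.999 Mz -0.139 F [-6. -2. 10.]
head 0.983 Mz -0.106 F [-6. -1.  9.]
head 0.967 Mz 0.000 F [-6. -1. 10.]
```

```bash

python3 -m crank '{"hand":[-1,-1],"linear":[[0,0,0],[0,0,0]],"twist":[0.03,0.03]}' >/dev/null; python3 m.py
python3 -m crank '{"hand":[-1,-1],"linear":[[0,0,0],[0,0,0]],"twist":[0.03,0.03]}' >/dev/null; python3 m.py
python3 -m crank '{"hand":[-1,-1],"linear":[[0,0,0],[0,0,0]],"twist":[0.03,0.03]}' >/dev/null; python3 m.py
python3 -m crank '{"hand":[-1,-1],"linear":[[0,0,0],[0,0,0]],"twist":[0.03,0.03]}' >/dev/null; python3 m.py
python3 -m crank '{"hand":[-1,-1],"linear":[[0,0,0],[0,0,0]],"twist":[0.03,0.03]}' >/dev/null; python3 m.py
python3 -m crank '{"hand":[-1,-1],"linear":[[0,0,0],[0,0,0]],"twist":[0.03,0.03]}' >/dev/null; python3 m.py
```

```text
head 0.952 Mz 0.037 F [-6. -1. 10.]
head 0.936 Mz 0.259 F [-5. -1. 10.]
head 0.921 Mz 0.422 F [-6. -1. 10.]
head 0.905 Mz 0.563 F [-5. -1.  9.]
head 0.890 Mz 0.708 F [-6. -1. 10.]
head 0.874 Mz 0.910 F [-5. -1. 10.]
```

```bash

python3 -m crank '{"hand":[-1,-1,-1],"linear":[[0,0,0],[0,0,0],[0,0,0]],"twist":[-0.1,-0.16,-0.16]}' >/dev/null; python3 m.py
python3 -m crank '{"hand":[-1,-1],"linear":[[0,0,0],[0,0,0]],"twist":[-0.05,-0.05]}' >/dev/null; python3 m.py
python3 -m crank '{"hand":[-1,-1],"linear":[[0,0,0],[0,0,0]],"twist":[-0.05,-0.05]}' >/dev/null; python3 m.py;python3 s.py
```

```text
head 0.960 Mz 0.070 F [-6. -2. 11.]
head 0.986 Mz 0.040 F [-7. -1. 10.]
head 1.011 Mz -0.315 F [-6. -1. 10.]
t 12.78 pos [633.1 145.3  83.4] head 1.011 Ftool [-4.4 -4.4 -9.9] M [-0.187  1.345 -0.315] gap 0.125 ff 60 q7 -1.15
```

```bash

python3 -m crank '{"hand":[-1,-1,-0.4,-0.4,-0.4],"linear":[[0,0,0],[0,0,0],[0,0,0],[0,0,0],[0,0,0]],"twist":[0.05,0.05,0.05,0.05,0.05]}' |tail -2; python3 m.py
python3 -m crank '{"hand":[-0.4,-0.4,-0.4,0],"linear":[[0,0,-0.15],[0,0,-0.35],[0,0,-0.585],[0,0,-0.585]],"twist":[0,0,0,0]}' |head -2
python3 -m crank '{"hand":[0,0,0,0],"linear":[[-0.25,0.15,0],[-0.5,0.3,0],[-0.75,0.45,0],[-1,0.6,0]],"twist":[0,0,0,0]}' |head -2
python3 -m crank '{"hand":[0,0,0,0],"linear":[[-0.08,0.03,0],[-0.08,0.03,0],[-0.08,0.03,0],[-0.08,0.03,0]],"twist":[-0.15,-0.286,-0.286,-0.286]}' |head -2
python3 - <<'E'
from h import *
s=telemetry.get_state()
im,T=snap('wrist','w3.png')
find('dial_r_grip','wrist',T)
E
python3 s.py
```

```text
finger_gap: 0.3
finger_force: 0.0
head 0.984 Mz -0.039 F [1. 0. 0.]
t: 13.53
tool_pos: [635.4, 146.1, 157.5]
t: 13.87
tool_pos: [626.5, 3.9, 152.3]
t: 14.2
tool_pos: [624.4, -4.5, 152.2]
dial_r_grip wrist 0.6 [ 6.235e+02 -3.000e-01  9.610e+01]
t 14.30 pos [624.3  -3.9 152.2] head 1.133 Ftool [0.2 0.8 0. ] M [ 0.028  0.016 -0.023] gap 0.498 ff 0 q7 -0.76
```

View pics/w3.png

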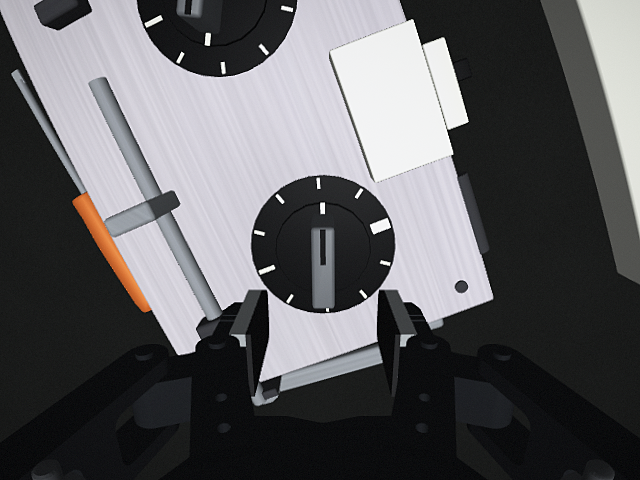

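The right bar is upright at column 323, between the fingers and centred along its length, so I can go down and grip.

```bash

python3 -m crank '{"hand":[0,0,0,0,0],"linear":[[0,0,0.15],[0,0,0.35],[0,0,0.5],[0,0,0.585],[0,0,0.585]],"twist":[0,0,0,0,0]}'|head -4
python3 -m crank '{"hand":[-0.3,-0.6,-1,-1,-1,-1,-1,-1],"linear":[[0,0,0],[0,0,0],[0,0,0],[0,0,0],[0,0,0],[0,0,0],[0,0,0],[0,0,0]],"twist":[0,0,0,0,0,0,0,0]}' >/dev/null; python3 s.py
python3 -m crank '{"hand":[-1,-1,-1,-1],"linear":[[0,0,0],[0,0,0],[0,0,0],[0,0,0]],"twist":[-0.2,-0.4,-0.5,-0.5]}' >/dev/null; python3 m.py
python3 -m crank '{"hand":[-1,-1],"linear":[[0,0,0],[0,0,0]],"twist":[-0.04,-0.04]}' >/dev/null; python3 m.py
python3 -m crank '{"hand":[-1,-1],"linear":[[0,0,0],[0,0,0]],"twist":[-0.04,-0.04]}' >/dev/null; python3 m.py
python3 -m crank '{"hand":[-1,-1],"linear":[[0,0,0],[0,0,0]],"twist":[-0.04,-0.04]}' >/dev/null; python3 m.py
python3 -m crank '{"hand":[-1,-1],"linear":[[0,0,0],[0,0,0]],"twist":[-0.04,-0.04]}' >/dev/null; python3 m.py
python3 -m crank '{"hand":[-1,-1],"linear":[[0,0,0],[0,0,0]],"twist":[-0.04,-0.04]}' >/dev/null; python3 m.py
python3 -m crank '{"hand":[-1,-1],"linear":[[0,0,0],[0,0,0]],"twist":[-0.04,-0.04]}' >/dev/null; python3 m.py
```

```text
t: 14.72
tool_pos: [623.1, -4.1, 79.8]
eef_rot: [-0.001, 0.844, 0.537, -0.001]
contact_force: [-0.4, -0.5, -0.6]
t 15.38 pos [624.7  -4.3  83.3] head 1.134 Ftool [-0.3 -3.8 -7.6] M [ 0.372  0.668 -0.016] gap 0.125 ff 59 q7 -0.80
head 1.400 Mz 0.045 F [-2.  2.  7.]
head 1.418 Mz 0.110 F [-3.  2.  7.]
head 1.439 Mz 0.066 F [-4.  3.  7.]
head 1.460 Mz 0.043 F [-3.  2.  7.]
head 1.481 Mz 0.161 F [-3.  2.  7.]
head 1.502 Mz 0.017 F [-3.  1.  7.]
head 1.523 Mz 0.117 F [-2.  2.  6.]
```

```bash

python3 -m crank '{"hand":[-1,-1],"linear":[[0,0,0],[0,0,0]],"twist":[-0.04,-0.04]}' >/dev/null; python3 m.py
python3 -m crank '{"hand":[-1,-1],"linear":[[0,0,0],[0,0,0]],"twist":[-0.04,-0.04]}' >/dev/null; python3 m.py
python3 -m crank '{"hand":[-1,-1],"linear":[[0,0,0],[0,0,0]],"twist":[-0.04,-0.04]}' >/dev/null; python3 m.py
python3 -m crank '{"hand":[-1,-1],"linear":[[0,0,0],[0,0,0]],"twist":[-0.04,-0.04]}' >/dev/null; python3 m.py
python3 -m crank '{"hand":[-1,-1],"linear":[[0,0,0],[0,0,0]],"twist":[-0.04,-0.04]}' >/dev/null; python3 m.py
python3 -m crank '{"hand":[-1,-1],"linear":[[0,0,0],[0,0,0]],"twist":[-0.04,-0.04]}' >/dev/null; python3 m.py
python3 -m crank '{"hand":[-1,-1],"linear":[[0,0,0],[0,0,0]],"twist":[-0.04,-0.04]}' >/dev/null; python3 m.py
python3 -m crank '{"hand":[-1,-1],"linear":[[0,0,0],[0,0,0]],"twist":[-0.04,-0.04]}' >/dev/null; python3 m.py
```

```text
head 1.544 Mz 0.015 F [-3.  2.  7.]
head 1.564 Mz 0.086 F [-3.  1.  7.]
head 1.585 Mz 0.228 F [-2.  2.  7.]
head 1.607 Mz 0.170 F [-3.  2.  7.]
head 1.627 Mz 0.194 F [-2.  2.  7.]
head 1.648 Mz 0.090 F [-3.  3.  6.]
head 1.669 Mz -0.001 F [-2.  1.  7.]
head 1.690 Mz -0.034 F [-2.  2.  7.]
```

```bash

python3 -m crank '{"hand":[-1,-1],"linear":[[0,0,0],[0,0,0]],"twist":[-0.04,-0.04]}' >/dev/null; python3 m.py
python3 -m crank '{"hand":[-1,-1],"linear":[[0,0,0],[0,0,0]],"twist":[-0.04,-0.04]}' >/dev/null; python3 m.py
```

```text
head 1.711 Mz -0.334 F [-3.  2.  7.]
head 1.731 Mz -0.554 F [-2.  2.  8.]
```

```bash

python3 -m crank '{"hand":[-1,-1],"linear":[[0,0,0],[0,0,0]],"twist":[0.09,0.09]}' >/dev/null; python3 m.py
python3 -m crank '{"hand":[-1,-1],"linear":[[0,0,0],[0,0,0]],"twist":[0.08,0.08]}' >/dev/null; python3 m.py
python3 -m crank '{"hand":[-1,-1],"linear":[[0,0,0],[0,0,0]],"twist":[0.03,0.03]}' >/dev/null; python3 m.py; python3 s.py
```

```text
head 1.681 Mz -0.138 F [-2.  2.  7.]
head 1.639 Mz 0.059 F [-2.  2.  6.]
head 1.625 Mz 0.168 F [-2.  3.  6.]
t 18.88 pos [624.9  -4.3  83.3] head 1.625 Ftool [ 2.8 -1.8 -6.1] M [0.351 0.54  0.168] gap 0.128 ff 59 q7 -0.37
```

```bash

python3 -m crank '{"hand":[-1,-1,-0.4,-0.4,-0.4],"linear":[[0,0,0],[0,0,0],[0,0,0],[0,0,0],[0,0,0]],"twist":[-0.06,-0.06,-0.06,-0.06,-0.06]}' >/dev/null; python3 s.py
python3 -m crank '{"hand":[-0.4,-0.4,-0.4,-1,-1,-1],"linear":[[0,0,-0.15],[0,0,-0.35],[0,0,-0.585],[0,0,-0.585],[0,0,-0.585],[0,0,-0.585]],"twist":[0,0,0,0.15,0.275,0.275]}' |head -2
python3 -m crank '{"hand":[-1,-1,-1,-1,-1],"linear":[[0.12,-0.3,0],[0.241,-0.647,0],[0.241,-0.647,0],[0.241,-0.647,0],[0.241,-0.647,0]],"twist":[0,0,0,0,0]}' |head -2
python3 - <<'E'
from h import *
im,T=snap('wrist','w4.png')
find('bolt_tab','wrist',T)
find('dial_r_grip','wrist',T)
im,T=snap('top');find('bolt_tab','top',T)
E
python3 s.py
```

```text
t 19.30 pos [624.5  -4.9  82.3] head 1.657 Ftool [0.3 0.2 0.3] M [-0.011 -0.007  0.018] gap 0.301 ff 0 q7 -0.35
t: 19.8
tool_pos: [624.5, -4.9, 152.8]
t: 20.22
tool_pos: [548.6, 28.4, 152.4]
bolt_tab wrist 0.68 [551.8  58.8 102.1]
dial_r_grip wrist 0.93 [627.9  -3.1  96. ]
dial_r_grip wrist 0.36 [4.771e+02 9.290e+01 1.000e-01]
bolt_tab top 0.42 [ 587.6 -123.6   -2.7]
t 20.47 pos [548.9  28.3 151.9] head 1.513 Ftool [ 0.3 -0.9 -0.8] M [-0.004  0.018 -0.039] gap -0.001 ff 0 q7 -0.48
```

View pics/w4.png

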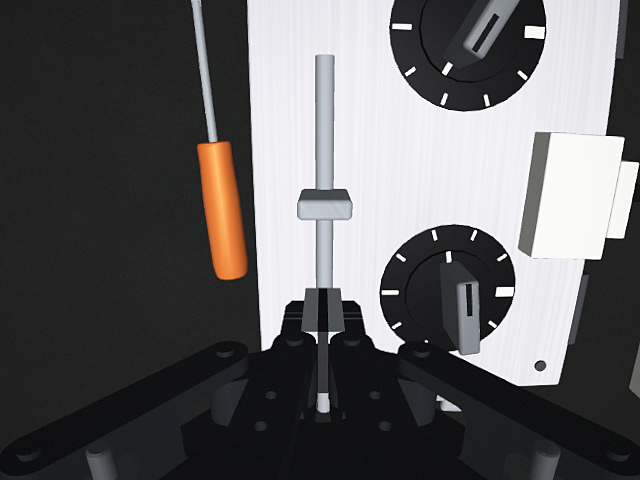

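The tab is at (325,205), straight ahead of the shut fingers at column 323. I'll go down beside it and push in small steps, gated on force.

```bash
cat > g.py <<'E'
from plant import telemetry as t
import numpy as np,sys
s=t.get_state();f=s['contact_force'];print(np.round(s['tool_pos'],1),'F',np.round(f,1))
sys.exit(abs(f[1])>10 or np.linalg.norm(f)>15)
E
python3 -m crank '{"hand":[-1,-1,-1,-1,-1],"linear":[[0,0,0.2],[0,0,0.4],[0,0,0.5],[0,0,0.5],[0,0,0.5]],"twist":[0,0,0,0,0]}' >/dev/null; python3 g.py &&
python3 -m crank '{"hand":[-1,-1,-1,-1],"linear":[[0.03,0,0],[0.06,0,0],[0.09,0,0],[0.09,0,0]],"twist":[0,0,0,0]}' >/dev/null; python3 g.py &&
python3 -m crank '{"hand":[-1,-1],"linear":[[0.008,0,0],[0.016,0,0]],"twist":[0,0]}' >/dev/null && python3 g.py &&
python3 -m crank '{"hand":[-1,-1],"linear":[[0.008,0,0],[0.016,0,0]],"twist":[0,0]}' >/dev/null && python3 g.py &&
python3 -m crank '{"hand":[-1,-1],"linear":[[0.008,0,0],[0.016,0,0]],"twist":[0,0]}' >/dev/null && python3 g.py &&
python3 -m crank '{"hand":[-1,-1],"linear":[[0.008,0,0],[0.016,0,0]],"twist":[0,0]}' >/dev/null && python3 g.py &&
python3 -m crank '{"hand":[-1,-1],"linear":[[0.008,0,0],[0.016,0,0]],"twist":[0,0]}' >/dev/null && python3 g.py &&
python3 -m crank '{"hand":[-1,-1],"linear":[[0.008,0,0],[0.016,0,0]],"twist":[0,0]}' >/dev/null && python3 g.py &&
python3 -m crank '{"hand":[-1,-1],"linear":[[0.008,0,0],[0.016,0,0]],"twist":[0,0]}' >/dev/null && python3 g.py &&
python3 -m crank '{"hand":[-1,-1],"linear":[[0.008,0,0],[0.016,0,0]],"twist":[0,0]}' >/dev/null && python3 g.py
```

```text
[548.3  28.8  92. ] F [ 0.7 -0.  -0.3]
[548.3  28.8  92. ] F [ 0.7 -0.  -0.3]False
False
```

```bash
sed -i 's/sys.exit(\(.*\))$/sys.exit(int(\1))/' g.py
python3 -m crank '{"hand":[-1,-1,-1,-1],"linear":[[0.03,0,0],[0.06,0,0],[0.09,0,0],[0.09,0,0]],"twist":[0,0,0,0]}' >/dev/null; python3 g.py &&
python3 -m crank '{"hand":[-1,-1],"linear":[[0.008,0,0],[0.016,0,0]],"twist":[0,0]}' >/dev/null && python3 g.py &&
python3 -m crank '{"hand":[-1,-1],"linear":[[0.008,0,0],[0.016,0,0]],"twist":[0,0]}' >/dev/null && python3 g.py &&
python3 -m crank '{"hand":[-1,-1],"linear":[[0.008,0,0],[0.016,0,0]],"twist":[0,0]}' >/dev/null && python3 g.py &&
python3 -m crank '{"hand":[-1,-1],"linear":[[0.008,0,0],[0.016,0,0]],"twist":[0,0]}' >/dev/null && python3 g.py &&
python3 -m crank '{"hand":[-1,-1],"linear":[[0.008,0,0],[0.016,0,0]],"twist":[0,0]}' >/dev/null && python3 g.py &&
python3 -m crank '{"hand":[-1,-1],"linear":[[0.008,0,0],[0.016,0,0]],"twist":[0,0]}' >/dev/null && python3 g.py &&
python3 -m crank '{"hand":[-1,-1],"linear":[[0.008,0,0],[0.016,0,0]],"twist":[0,0]}' >/dev/null && python3 g.py &&
python3 -m crank '{"hand":[-1,-1],"linear":[[0.008,0,0],[0.016,0,0]],"twist":[0,0]}' >/dev/null && python3 g.py
```

```text
[549.4  40.5  93. ] F [-0.3  0.3  0.8]
[549.2  41.3  92.4] F [ 0.1 -0.2  0.5]
[549.2  43.2  92.2] F [-0.4 -0.2 -0.4]
[549.3  45.   92.1] F [-1.  -1.7  0.4]
[549.4  46.9  92.1] F [-0.6 -2.   0.8]
[549.5  49.   92.1] F [ 0.7 -2.3  0.9]
[549.7  51.   92.1] F [-0.  -1.1  1.3]
[549.8  52.9  92.1] F [-1.1 -2.4  0.4]
[549.9  54.8  92.1] F [-0.4 -1.2  0.6]
```

```bash

python3 -m crank '{"hand":[-1,-1],"linear":[[0.008,0,0],[0.016,0,0]],"twist":[0,0]}' >/dev/null && python3 g.py &&
python3 -m crank '{"hand":[-1,-1],"linear":[[0.008,0,0],[0.016,0,0]],"twist":[0,0]}' >/dev/null && python3 g.py &&
python3 -m crank '{"hand":[-1,-1,-1,-1],"linear":[[0.016,0,0],[0.032,0,0],[0.048,0,0],[0.064,0,0]],"twist":[0,0,0,0]}' >/dev/null && python3 g.py &&
python3 -m crank '{"hand":[-1,-1,-1,-1],"linear":[[0.016,0,0],[0.032,0,0],[0.048,0,0],[0.064,0,0]],"twist":[0,0,0,0]}' >/dev/null && python3 g.py &&
python3 -m crank '{"hand":[-1,-1,-1,-1],"linear":[[0.01,0,0],[0.02,0,0],[0.03,0,0],[0.03,0,0]],"twist":[0,0,0,0]}' >/dev/null && python3 g.py &&
python3 -m crank '{"hand":[-1,-1],"linear":[[0.008,0,0],[0.008,0,0]],"twist":[0,0]}' >/dev/null && python3 g.py &&
python3 -m crank '{"hand":[-1,-1],"linear":[[0.008,0,0],[0.008,0,0]],"twist":[0,0]}' >/dev/null && python3 g.py &&
python3 -m crank '{"hand":[-1,-1],"linear":[[0.008,0,0],[0.008,0,0]],"twist":[0,0]}' >/dev/null && python3 g.py
```

```text
[550.   56.7  92.1] F [ 0.1 -2.5 -0.2]
[550.1  58.7  92.1] F [ 0.1 -2.1  0.7]
[550.5  66.5  92.1] F [-0.5 -2.   0.7]
[551.   74.1  92.1] F [ 0.8 -2.8 -0. ]
[551.2  77.8  92.1] F [ 0.1 -0.2 -0.2]
[551.2  78.6  92.1] F [-0.2 -1.2 -0.3]
[551.3  79.5  92.1] F [-0.1 -1.5  1.3]
[551.3  80.5  92.1] F [-0.3 -1.6 -0. ]
```

Both gates held and the bolt is about 36 mm open. I'll creep in 0.5 to 1 mm steps to the hard stop.

```bash

python3 -m crank '{"hand":[-1,-1],"linear":[[0.008,0,0],[0.008,0,0]],"twist":[0,0]}' >/dev/null && python3 g.py &&
python3 -m crank '{"hand":[-1,-1],"linear":[[0.008,0,0],[0.008,0,0]],"twist":[0,0]}' >/dev/null && python3 g.py &&
python3 -m crank '{"hand":[-1,-1],"linear":[[0.005,0,0],[0.005,0,0]],"twist":[0,0]}' >/dev/null && python3 g.py &&
python3 -m crank '{"hand":[-1,-1],"linear":[[0.005,0,0],[0.005,0,0]],"twist":[0,0]}' >/dev/null && python3 g.py &&
python3 -m crank '{"hand":[-1,-1],"linear":[[0.005,0,0],[0.005,0,0]],"twist":[0,0]}' >/dev/null && python3 g.py &&
python3 -m crank '{"hand":[-1,-1],"linear":[[0.005,0,0],[0.005,0,0]],"twist":[0,0]}' >/dev/null && python3 g.py &&
python3 -m crank '{"hand":[-1,-1],"linear":[[0.005,0,0],[0.005,0,0]],"twist":[0,0]}' >/dev/null && python3 g.py &&
python3 -m crank '{"hand":[-1,-1],"linear":[[0.005,0,0],[0.005,0,0]],"twist":[0,0]}' >/dev/null && python3 g.py &&
python3 -m crank '{"hand":[-1,-1],"linear":[[0.005,0,0],[0.005,0,0]],"twist":[0,0]}' >/dev/null && python3 g.py &&
python3 -m crank '{"hand":[-1,-1],"linear":[[0.005,0,0],[0.005,0,0]],"twist":[0,0]}' >/dev/null && python3 g.py
```

```text
[551.4  81.5  92.1] F [-0.8 -1.2 -0.2]
[551.5  82.4  92.2] F [-1.3 -1.4  0.5]
[551.5  83.   92.1] F [-0.1 -1.7  0.7]
[551.5  83.6  92.1] F [-0.2 -1.5  0.6]
[551.6  84.2  92.1] F [-0.7 -2.   0.1]
[551.6  84.3  92.1] F [ 0.6 -4.5  1.1]
[551.6  84.4  92.2] F [-0.9 -8.4  3.4]
[551.6  84.4  92.1] F [-1.9 -9.8  4.8]
[551.6  84.4  92.1] F [ -1.7 -13.6   6.9]
```

Force rises at TCP y = 84.4, so that's the hard stop and the bolt is fully open. I'll back off, lift clear and check.

```bash

python3 -m crank '{"hand":[-1,-1,-1,-1],"linear":[[-0.05,0,0],[-0.1,0,0],[-0.16,0,0],[-0.16,0,0]],"twist":[0,0,0,0]}' >/dev/null && python3 g.py &&
python3 -m crank '{"hand":[-1,-1,-1,-1,-1,-1],"linear":[[0,0,-0.2],[0,0,-0.4],[0,0,-0.6],[0,0,-0.8],[0,0,-0.8],[0,0,-0.8]],"twist":[0,0,0,0,0,0]}' >/dev/null && python3 g.py
python3 - <<'E'
from h import *
im,T=snap('wrist','w5.png');find('bolt_tab','wrist',T)
E
```

```text
[550.6  65.8  92. ] F [1.3 1.  0.1]
[551.3  67.4 189.3] F [-0.8  0.  -0.4]
bolt_tab wrist 0.78 [555.4  98.7 101.6]
```

View pics/w5.png

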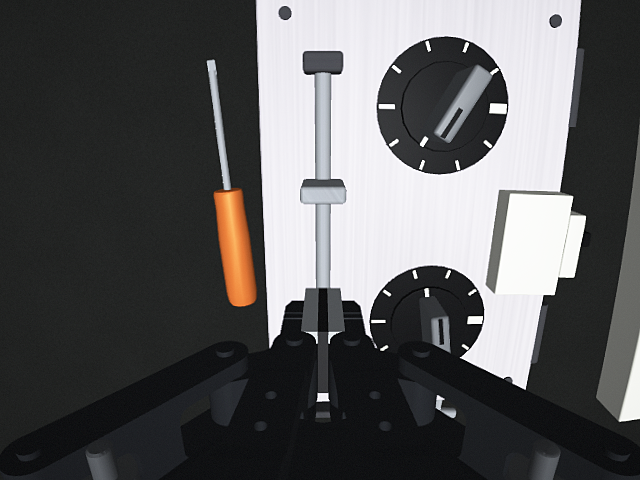

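The picture shows the bolt end through the left guide at (323,62), the tab at (323,190), about 40 mm along, and the bystanders undisturbed. The robot is clear of everything.

```bash
python3 -c "
from plant import manip;print(manip.finish_job())"
```

```text
the job is handed in; nothing more can be done
None
```

I turned both dials into their felt gates (left about 2.1 rad, right about 4.55 rad), pushed the bolt about 40 mm to its hard stop with a highest reading of about 14 N, and handed the job in with the arm clear; no verdict was shown.

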